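# Right the fallen spray can and close up the lane

## Task

One of the three spray cans in the steel can lane has fallen over. Stand it up on its base, cap up, on the lane floor in the stretch where it fell (before the gate), then slide it upright along the lane floor through the gate until it stands close up against the can at the end stop. Leave the other two cans standing where they are and let go.

Things in the scene. Friction and masses are not known exactly. Their poses are not given: they have to be found in the camera images.
- can_lane: Fixed sheet-steel channel, 489 long, open above. Origin on the worktop on its centre line; y along the lane to the end stop, x across, z up. Floor at z=4, 72 clear between kerbs 4 thick with tops at z=12. Open end y=-222, stop's inner face y=262 (85 high).
- gate (a point): Middle of the gate, at (0, 128, 4) of the lane, axes as the lane's. The gate: two dark upright cheeks, tops at lane z=46, straight from lane y=116 to 140 with a clear gap of 64 (x=-32 to 32), flared lead-in from y=96 on the open-end side; bolted feet out to x=+-60. Nothing overhead.
- fallen_can: The fallen spray can: a 54 mm round body, straight-sided from the base to 125 mm up, then a shoulder and a 37 mm cap (top 28 mm); 172 tall, 0.3 kg, loose. Origin: centre of its base; z runs from base to cap. It starts lying along the lane, cap towards the gate, its base at lane y=-105 to -85. Held lightly and dragged, it pivots in the grip.
- end_can: The spray can standing beyond the gate, at most 15 mm from the end stop: a 54 mm round body, straight-sided from the base to 125 mm up, then a shoulder and a 37 mm cap (top 28 mm); 172 tall, 0.3 kg, loose. Origin: centre of its base; z runs from base to cap.
- open_end_can: The spray can standing near the lane's open end, behind the fallen can's base: a 54 mm round body, straight-sided from the base to 125 mm up, then a shoulder and a 37 mm cap (top 28 mm); 172 tall, 0.3 kg, loose. Origin: centre of its base; z runs from base to cap.

How it is judged (in metres and radians):
On the way, in this order (a step that is already met when the one before it is completed fails the run):
1. the fallen can stands upright, cap up, on the lane floor before the gate (angle between fallen_can's own z axis and vertical below 0.1 rad and z of fallen_can in the frame of can_lane below 0.012 m and y of fallen_can in the frame of can_lane between -0.13 and 0.092 m and x of fallen_can in the frame of can_lane between -0.03 and 0.03 m), for 0.3 s.
2. it passes through the gate upright, sliding on the lane floor (angle between fallen_can's own z axis and vertical below 0.2 rad and z of fallen_can in the frame of can_lane below 0.02 m and y of fallen_can in the frame of can_lane between 0.108 and 0.148 m and x of fallen_can in the frame of can_lane between -0.02 and 0.02 m), for 0.05 s.
At the end, for the whole second after the job is handed in: The righted can stands upright (within 3.4 degrees) on the lane floor beyond the gate, in line, less than 15 mm from touching the can at the end stop (centres less than 69 mm apart); the other two cans stand upright, each within 30 mm of where it started; all at rest (angle between each of fallen_can, end_can, open_end_can's own z axis and vertical below 0.06 rad and z of fallen_can in the frame of can_lane below 0.01 m and x of fallen_can in the frame of can_lane between -0.025 and 0.025 m and y of fallen_can in the frame of can_lane above 0.14 m and horizontal distance between fallen_can and end_can below 0.069 m and distance of each of end_can, open_end_can from where it was at the start of the episode below 0.03 m and linear speed of each of fallen_can, end_can below 0.02 m/s).
It fails at once if one of the two standing cans is knocked over (angle between any of end_can, open_end_can's own z axis and vertical above 0.5 rad).
It also fails if it takes over 48 s, if anything falls off the work surface, if the arm or the gripper's body presses on something with over 40 N, if the wrist force passes 120 N, or if a joint passes its speed limit or range.

## Robot

A 6-joint arm with a two-finger parallel gripper is mounted at the origin on the work surface; the furniture and walls round the work are solid. World frame = base frame: x ahead of the robot, y to its left, z up, the work surface at z = 0. Lengths are in mm, angles in rad, forces in N, time in s.
With the tool pointing down it reaches from about 375 to 825 mm from the base axis. Payload 5.5 kg.
Tool frame: the origin (TCP) lies on the mounting face of the last link; the fingertips stand 173 mm ahead of it and the grasp point (between the pads) lies 155 mm ahead of it (r.nose_length is the distance from the TCP to the fingertips, in mm); z points along the fingers, y is the line along which they close (so a half turn about z gives the same grasp; the last joint's range is limited). The gripper opens to 85 mm and grips with 20 to 120 N. Pads are 22 mm wide; open, the fingers measure 114 mm over their backs; the gripper's body (76 mm by 85 mm) begins 54 mm behind the grasp point. The pads swing forward as they close: fully open they stand 13 mm farther back than shut.
Start: joints at [1.299, 0.314, -0.047, 1.21, 0, 1.571], TCP at [161.076, 577.971, 404.699] pointing down, gripper open.
Joint ranges: [-2.67, 2.67], [-0.69, 1.73], [-1.03, 1.25], [-2.08, 2.16], [-1.42, 1.45], [-3.14, 3.14]. Speed limits (rad/s): [2.39, 2.39, 3.01, 3.14, 3.14, 3.14].

## Interface

Orientations are given as a unit quaternion [x, y, z, w].
In Python, from bench import telemetry, cams, ticket, r gives the robot as it stands.
- The arm moves only by the shell command python3 -m pendant 'ROWS'. ROWS is text: rows parted by semicolons, each of 5 numbers parted by spaces: the opening, from 0 (shut) to 1 (fully open), then the shift along the tool's x, y, z in units of 40 mm (1.0 is 40 mm), then the turn about the tool's z in rad. In form: grip tx ty tz spin; .... A call has 1 to 12 rows; each row is the pose to reach, as a shift and turn from the pose commanded when the call began, along the tool's axes at that moment; what a row does not reach only later rows make up. A row lasts 1/12 s, in which the tool goes at most 41.7 mm and 7.16 degrees, less where a joint would pass 70% of its speed; a pose out of reach is approached as far as the arm can. A call with a gripper value outside its range is refused whole. The fingers move at their own pace and stop on an object; the grip force is fixed at half the most. Time passes only in rows, so rows that repeat a pose let the fingers close. It gives the time, the measured TCP pose, the force, the opening and the grip force at its end, in the units of the state.
- telemetry.sense(): the state, without advancing time (a new reading comes with each control period).
- cams.camera(name): name is "side" or "top" or "wrist"; returns the picture (400x640x3 uint8, red, green, blue); there is no depth.
- cams.get_calibration(name): a dict with "K" (3x3 intrinsics, pixels), "R" (3x3) and "t" (3): a world point X has camera coordinates R X + t; the wrist camera has in their place "tool_from_camera" (4x4, takes a point from camera to tool coordinates, whose origin is the TCP and whose axes are the flange's). Camera axes: x right, y down, z forward; pixel columns grow to the right and rows downward; lengths in mm; the calibration is good to about 2 mm. The wrist camera is an equidistant fisheye: a pixel r from the principal point sees the ray r / f radians off the axis. A picture is of the moment at which its call begins: read the wrist's pose just before it. get_calibration takes no time and is no camera call.
- ticket.sign_off(): hands the job in; it is judged then, once.
The state is a dict: "time": time; "q": joint angles; "dq": joint speeds; "joint_efforts": joint torques, N m; "eef_pos": TCP position; "tool_rot": TCP orientation; "ft_force": force on the tool from outside, world axes, zero at the start; "ft_torque": the same for the moment, N m; "opening": opening from 0.0 (shut) to 1.0 (fully open); "grasp_force": force on a finger pad.
Only numpy, scipy, OpenCV 4.12 (cv2) and the standard library are available. Lean on these libraries where they do the work, as an engineer would, in place of code of your own. Each camera call takes 0.05 s, during which the arm holds its last target. There are 200 camera calls.

## Working session

There is one attempt and no reset: what is moved stays moved. The work goes in short steps, Python scripts to look and compute and a shell command to move; the robot and the scene stay as the last step left them, time stands still between calls to the robot, and variables do not carry over. Pictures are saved under pics/ and viewed, at most 10 in all, crops included, and the job is handed in when it is done.

```bash
ls; mkdir -p pics; cat > h.py <<'E'
import numpy as np,cv2
from bench import telemetry,cams,ticket,r
def save(n,f):
    im=cams.camera(n); cv2.imwrite('pics/'+f,im[:,:,::-1]); return im
def ray(n,u,v):
    c=cams.get_calibration(n);R=np.array(c['R']);t=np.array(c['t'])
    d=R.T@np.linalg.solve(np.array(c['K']),[u,v,1.]); return -R.T@t,d
def onz(n,u,v,z):
    o,d=ray(n,u,v); return o+d*(z-o[2])/d[2]
def proj(n,X):
    c=cams.get_calibration(n);p=np.array(c['K'])@(np.array(c['R'])@np.array(X,float)+np.array(c['t'])); return p[:2]/p[2]
E
python3 - <<'E'
from h import *
a=save('top','top0.png');b=save('side','side0.png')
s=telemetry.sense();print(s)
for n in('top','side'):
    c=cams.get_calibration(n);print(n,c)
E
```

```text
pics
{'time': 0.1, 'q': array([ 1.29899323e+00,  3.14175094e-01, -4.79882775e-02,  1.21021075e+00,
       -3.43435653e-05,  1.57079034e+00]), 'dq': array([ 0.00093683,  0.00015651,  0.00370389,  0.00054276, -0.00032874,
       -0.00066517]), 'joint_efforts': array([ 7.03965434e-04, -5.40765381e+01,  3.40542090e+01,  1.11424821e-02,
        1.26331297e-04,  1.07111717e-05]), 'eef_pos': array([161.0170986 , 577.72265345, 403.90468415]), 'tool_rot': array([ 1.35480578e-01,  9.90779688e-01, -7.83947363e-04, -8.98712476e-05]), 'ft_force': array([ 0.44880617, -0.69956641,  0.658976  ]), 'ft_torque': array([-0.00301421,  0.03092896, -0.05089564]), 'grasp_force': 0.0, 'opening': 0.9981808447541611}
top {'K': array([[491.33568204,   0.        , 322.54884452],
       [  0.        , 491.33568204, 194.29911352],
       [  0.        ,   0.        ,   1.        ]]), 'R': array([[ 0.00205624, -0.99971219, -0.02390218],
       [-0.98246209,  0.00243701, -0.18644651],
       [ 0.1864511 ,  0.02386637, -0.98217432]]), 't': array([-162.63355927,  527.90712763,  913.58246756])}
side {'K': array([[377.41105155,   0.        , 313.79934324],
       [  0.        , 377.41105155, 199.58592547],
       [  0.        ,   0.        ,   1.        ]]), 'R': array([[-0.9237354 , -0.38253461,  0.01949844],
       [-0.22213513,  0.49354582, -0.84087366],
       [ 0.3120399 , -0.78107605, -0.54088012]]), 't': array([389.9208433 , 239.54063712, 588.50567888])}
```

View pics/top0.png

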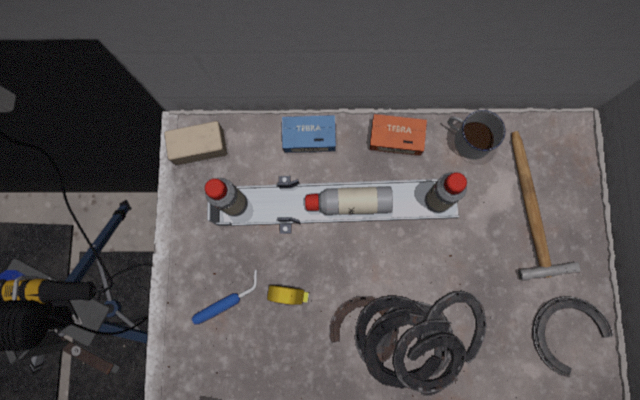

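View pics/side0.png

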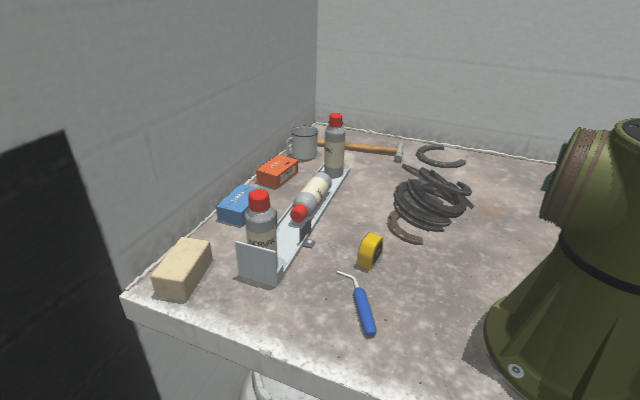

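The lane runs along world +y, with the end stop at left in the top view (about px 212,204) and the open end at right (458,200). The fallen can's red cap is at about (312,202) and its base at about (391,200). Next I'll measure these accurately.

```bash
python3 - <<'E'
from h import *
im=cv2.imread('pics/top0.png')
cv2.imwrite('pics/crop.png',cv2.resize(im[165:240,195:470],None,fx=2.9,fy=2.9,interpolation=cv2.INTER_CUBIC))
hsv=cv2.cvtColor(im,cv2.COLOR_BGR2HSV)
red=((hsv[...,0]<8)|(hsv[...,0]>172))&(hsv[...,1]>150)&(hsv[...,2]>80)
n,l,st,c=cv2.connectedComponentsWithStats(red.astype(np.uint8))
for i in range(1,n):
    if st[i,4]>40: print('red',st[i],c[i],onz('top',*c[i],31),onz('top',*c[i],176))
def edge(cols,rows,sgn):
    g=cv2.cvtColor(im,cv2.COLOR_BGR2GRAY).astype(float)
    return [(u,rows[0]+int(np.argmax(sgn*np.diff(g[rows[0]:rows[1],u])))+1) for u in cols]
g=cv2.cvtColor(im,cv2.COLOR_BGR2GRAY)
for u in(255,265,350,400,410,420):
    print(u,g[175:192,u],g[205:230,u])
print(g[205,440:470],g[210,440:470])
E
```

```text
red [447 173  20  19 296] [456.22635135 181.98986486] [ 555.28546669 -428.01920857   31.        ] [ 524.10126961 -391.44732406  176.        ]
red [205 179  20  19 295] [214.32542373 187.96949153] [544.51252571  54.93458586  31.        ] [514.9540752   18.62382163 176.        ]
red [305 194  14  16 188] [311.75       201.79255319] [ 515.94785417 -140.90374025   31.        ] [ 490.70010366 -147.66050554  176.        ]
255 [124 127 125 124 128 124 124 125 121 120 139 152 119 128 170 174 172] [178 177 178 176 176 174 176 179 178 177 178 178 176 176 177 176 168 151
 153 113 100 121 128 122 117]
265 [128 129 127 125 123 123 126 128 127 126 142 155 138 169 177 173 174] [174 178 176 176 176 176 177 178 177 176 174 178 176 175 176 178 173 160
 155 106  99 116 114 117 118]
350 [127 129 125 121 124 122 129 152 160 137 170 169 134 120 132 142 147] [164 159 155 137  96  75  60  52  58  91 143 163 169 167 159 157 108 102
 115 118 116 119 121 120 118]
400 [112 116 120 116 121 141 156 126 154 179 176 177 175 177 178 176 174] [177 178 179 178 177 178 177 180 180 178 178 172 156 155 108  96 111 112
 111 111 113 116 129 135 136]
410 [128 125 124 123 130 141 147 139 172 181 177 178 178 179 177 177 175] [177 178 179 179 179 179 180 180 178 179 180 169 154 154 110 104 113 109
 108 113 110 113 113 119 127]
420 [128 129 127 122 133 152 113  92 107 115 113 115 113 114 110 112 108] [171 181 180 178 178 177 178 180 180 178 171 153 149 120  99 111 121 114
 113 115 119 120 121 122 125]
[ 70  63  64  69  62  68  63  70  64  71  63  73 103 139 164 173 169 143
 128 128 125 127 129 128 128 127 126 130 125 124] [ 62  60  61  63  71  96 128 148 168 172 171 170 170 170 171 170 175 167
 138 122 124 126 123 125 126 127 129 126 123 123]
```

View pics/crop.png

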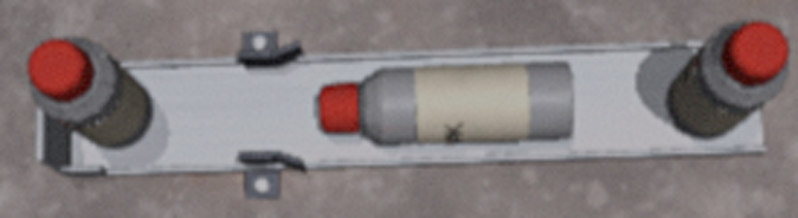

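```bash
python3 - <<'E'
from h import *
U=[onz('top',u,v,12) for u,v in((255,184.6),(265,184.7),(350,181.6),(400,179.8),(410,179.5),(420,179.2))]
L=[onz('top',u,v,12) for u,v in((255,223.5),(265,223.5),(350,220.6),(400,218.6),(410,218.6),(420,217.7))]
U=np.array(U);L=np.array(L);print(U[:,:2],L[:,:2])
pu=np.polyfit(U[:,1],U[:,0],1);pl=np.polyfit(L[:,1],L[:,0],1);print(pu,pl)
k=(pu[0]+pl[0])/2; th=np.arctan2(1,k); ey=np.array([np.cos(th),np.sin(th)]);ex=np.array([ey[1],-ey[0]])
b=(pu[1]+pl[1])/2
e=onz('top',457.3,207.5,4)[:2]; p0=np.array([b,0]); s=(e-p0)@ey
org=p0+ey*(s+222)
print('ey',ey,'org',org,'angle',th)
print('width',np.abs((U[:,:2]-p0)@ex).mean(),np.abs((L[:,:2]-p0)@ex).mean())
def lane(p): d=np.array(p)[:2]-org;return d@ex,d@ey
for n,p,z in(('open',(456.2,182),176),('end',(214.3,188),176),('fallencap',(311.75,201.8),31),('fbase',(392,200),31),('fshould',(321,202),31),('captip',(305,202),31)): print(n,lane(onz('top',*p,z)))
for y in(-222,116,140,262):
  print(y,org+ey*y)
# wrist tool axes
from scipy.spatial.transform import Rotation as Ro
st=telemetry.sense();T=Ro.from_quat(st['tool_rot']).as_matrix();print(T.round(3))
E
```

```text
[[ 555.18286656  -23.65305199]
 [ 554.91308728  -44.17204737]
 [ 560.85159471 -217.76568413]
 [ 564.27910776 -319.38883623]
 [ 564.83826666 -339.66609373]
 [ 565.39700085 -359.92794951]] [[ 475.11590588  -25.87800994]
 [ 475.09518932  -46.0851753 ]
 [ 480.77885932 -217.09690532]
 [ 484.70024882 -317.2210974 ]
 [ 484.67495744 -337.18048869]
 [ 486.46711164 -357.1835765 ]]
[-3.19037773e-02  5.53973516e+02] [-3.37907312e-02  4.73813753e+02]
ey [-0.03282955  0.99946097] org [ 520.85406582 -211.90298668] angle 1.6036317752886133
width 39.853248417772214 39.85386581215436
open (np.float64(-2.6647693993661807), np.float64(-179.5085844791418))
end (np.float64(1.6197396080888398), np.float64(230.63922061308466))
fallencap (np.float64(-2.5877015911051675), np.float64(71.12244452129947))
fbase (np.float64(-4.526715382343706), np.float64(-87.89396941678336))
fshould (np.float64(-3.6325715338687457), np.float64(52.76520154765247))
captip (np.float64(-2.5219974441178565), np.float64(84.54747189567091))
-222 [ 528.14222558 -433.78332094]
116 [517.0458382  -95.96551473]
140 [516.25792904 -71.97845157]
262 [512.25272412  49.95578617]
[[-0.963  0.268 -0.   ]
 [ 0.268  0.963 -0.002]
 [-0.    -0.002 -1.   ]]
```

```bash
python3 -m pendant '1 -6.7 -7.5 0 1.266;1 -6.7 -7.5 0 1.266;1 -6.7 -7.5 0 1.266;1 -6.7 -7.5 0 1.266;1 -6.7 -7.5 0 1.266;1 -6.7 -7.5 0 1.266;1 -6.7 -7.5 0 1.266;1 -6.7 -7.5 0 1.266;1 -6.7 -7.5 0 1.266;1 -6.7 -7.5 0 1.266;1 -6.7 -7.5 0 1.266;1 -6.7 -7.5 0 1.266'
cat > go.py <<'E'
import sys;from h import *
from scipy.spatial.transform import Rotation as Ro
org=np.array([520.854,-211.903]);ey=np.array([-.03283,.99946]);ex=np.array([ey[1],-ey[0]])
s=telemetry.sense();T=Ro.from_quat(s['tool_rot']).as_matrix();p=s['eef_pos'];d=p[:2]-org
print('t',s['time'],'lane xy',d@ex,d@ey,'z',p[2],'F',s['ft_force'].round(1),'op',s['opening'],'gf',s['grasp_force'])
print('T vs lane',[(T[:2,i]@ex).round(3) for i in(0,1)],[(T[:2,i]@ey).round(3) for i in(0,1)],'q',s['q'].round(2))
if len(sys.argv)>3:
    x,y,z=map(float,sys.argv[1:4]);w=np.r_[org+ex*x+ey*y,z]
    e=T[:,1]*np.sign(T[:2,1]@ex);m=T.T@(w-p);print('shift',(m/40).round(3),'spin',np.arctan2(-(ex@T[:2,0]),ex@T[:2,1]).round(3))
E
python3 go.py -2.6 70 404
```

```text
time: 1.1
eef_pos: [339.0, 215.8, 404.6]
tool_rot: [0.697, 0.718, -0.0, -0.0]
ft_force: [-0.8, -0.6, -0.7]
opening: 0.998
grasp_force: 0.0
t 1.1 lane xy -167.68076964518778 433.46709439652227 z 404.58185259322005 F [-0.8 -0.6 -0.7] op 0.9980017120466246 gf 0.0
T vs lane [np.float64(0.003), np.float64(1.0)] [np.float64(1.0), np.float64(-0.003)] q [ 0.57 -0.06 -0.48  1.15  0.    2.11]
shift [-9.074  4.156  0.012] spin -0.003
```

```bash
python3 -m pendant '1 -9.07 4.15 0 0;1 -9.07 4.15 0 0;1 -9.07 4.15 0 0;1 -9.07 4.15 0 0;1 -9.07 4.15 0 0;1 -9.07 4.15 0 0;1 -9.07 4.15 0 0;1 -9.07 4.15 0 0;1 -9.07 4.15 0 0;1 -9.07 4.15 0 0;1 -9.07 4.15 2.5 0;1 -9.07 4.15 2.5 0'
python3 - <<'E'
from h import *
save('wrist','w1.png')
E
python3 go.py -2.6 70 184
```

```text
time: 2.1
eef_pos: [519.4, -140.7, 322.2]
tool_rot: [0.695, 0.719, 0.002, 0.003]
ft_force: [-0.3, 0.3, -0.4]
opening: 0.999
grasp_force: 0.0
t 2.15 lane xy -3.843759832486617 73.23501851569402 z 312.0550988407227 F [-3.8  0.6 -6.5] op 1.001707723569764 gf 0.0
T vs lane [np.float64(-0.002), np.float64(1.0)] [np.float64(1.0), np.float64(0.002)] q [-0.26  0.25 -0.35  0.98  0.    1.27]
shift [-0.092  0.06   3.201] spin 0.002
```

View pics/w1.png

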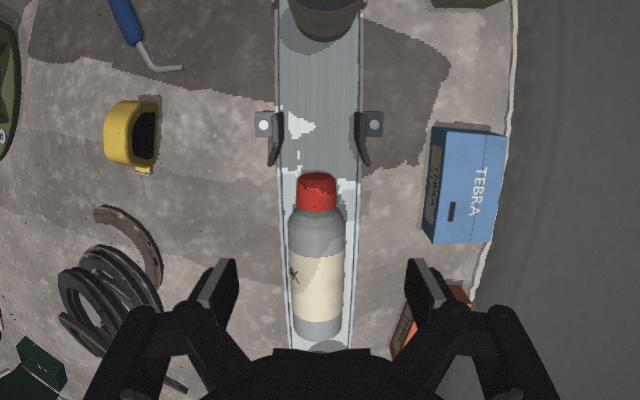

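The wrist view shows the fallen can's cap at about (317,193), pointing at the gate, with the gripper aligned across the lane. I'll settle, then check the cap position from here.

```bash
python3 -m pendant '1 0 0 0 0;1 0 0 0 0;1 0 0 0 0' >/dev/null; python3 - <<'E'
from h import *
from go import org,ex,ey,T,p
im=cams.camera('wrist');c=cams.get_calibration('wrist')
hsv=cv2.cvtColor(im,cv2.COLOR_RGB2HSV)
m=((hsv[...,0]<8)|(hsv[...,0]>172))&(hsv[...,1]>150)&(hsv[...,2]>80)
n,l,st,ce=cv2.connectedComponentsWithStats(m.astype(np.uint8));i=1+np.argmax(st[1:,4]);print(st[i],ce[i])
K=np.array(c['K']);M=np.array(c['tool_from_camera'])
def f(u,v,z):
    a=np.array([(u-K[0,2])/K[0,0],(v-K[1,2])/K[1,1]]);t=np.hypot(*a)
    d=np.r_[np.sin(t)*a/t,np.cos(t)];d=T@M[:3,:3]@d;o=p+T@M[:3,3]
    w=o+d*(z-o[2])/d[2];q=w[:2]-org;return q@ex,q@ey
x,y,w,h=st[i][:4]
print('centre',f(*ce[i],31),'L/R',f(x,y+h/2,31),f(x+w,y+h/2,31),'top',f(x+w/2,y,40))
print('body',f(318,337,45), 'kerbs at v=193',f(281,193,12),f(357,193,12))
E
python3 go.py -2.6 70 184
```

```text
t 2.4 lane xy -0.5938453800528066 72.54656033258578 z 323.69211036773396 F [0.1 0.5 0.5] op 0.9996487733603375 gf 0.0
T vs lane [np.float64(-0.002), np.float64(1.0)] [np.float64(1.0), np.float64(0.002)] q [-0.26  0.24 -0.33  0.99  0.    1.27]
[ 299  179   39   33 1167] [318.41730934 194.96915167]
centre (np.float64(-2.4770356057551153), np.float64(69.08608685666162)) L/R (np.float64(-19.858671664763868), np.float64(68.59571522500556)) (np.float64(15.040488951472156), np.float64(68.58357171662959)) top (np.float64(-2.335380799561173), np.float64(86.40519863135171))
body (np.float64(-3.377325189498475), np.float64(-89.71011404510105)) kerbs at v=193 (np.float64(-38.5316392880948), np.float64(64.7289661553089)) (np.float64(34.47381978159935), np.float64(64.70402509494994))
t 2.45 lane xy -0.47024381064916776 72.35318410907352 z 324.0418969902892 F [-0.1 -0.9  0.6] op 0.9984313303685871 gf 0.0
T vs lane [np.float64(-0.002), np.float64(1.0)] [np.float64(1.0), np.float64(0.002)] q [-0.26  0.24 -0.33  0.99  0.    1.27]
shift [-0.055 -0.067  3.501] spin 0.002
```

```bash
python3 -m pendant '1 -0.06 -0.05 1 0;1 -0.06 -0.05 2 0;1 -0.06 -0.05 2.8 0;1 -0.06 -0.05 3.3 0;1 -0.06 -0.05 3.5 0;1 -0.06 -0.05 3.5 0;0.3 -0.06 -0.05 3.5 0;0.3 -0.06 -0.05 3.5 0;0.3 -0.06 -0.05 3.5 0;0.3 -0.06 -0.05 3.5 0;0.3 -0.06 -0.05 3.5 0;0.3 -0.06 -0.05 3.5 0'
python3 go.py -2.6 70 184
python3 - <<'E'
from h import *
save('wrist','w2.png')
E
```

```text
time: 3.45
eef_pos: [515.5, -142.7, 182.9]
tool_rot: [0.695, 0.719, 0.001, 0.001]
ft_force: [-1.5, 0.2, 7.3]
opening: 0.409
grasp_force: 58.9
t 3.45 lane xy -3.0411181744358573 69.30343339833702 z 182.93532569640314 F [-1.5  0.2  7.3] op 0.40901746065608324 gf 58.902679681777954
T vs lane [np.float64(-0.0), np.float64(1.0)] [np.float64(1.0), np.float64(0.0)] q [-0.27  0.39 -0.5   0.68  0.    1.27]
shift [ 0.017  0.011 -0.027] spin 0.0
```

View pics/w2.png

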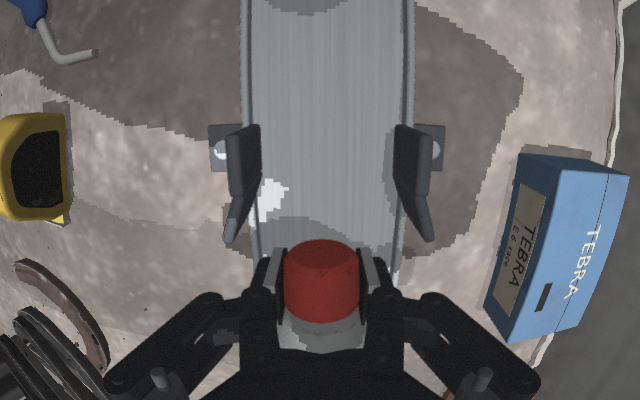

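The cap sits squarely between the pads (opening 0.41, 59 N). I'll lift about 20° along the arc around the base edge and see whether the can pivots.

```bash
python3 -m pendant '0.3 -0.03 0 -0.17 0;0.3 -0.08 0 -0.34 0;0.3 -0.13 0 -0.51 0;0.3 -0.18 0 -0.68 0;0.3 -0.25 0 -0.84 0;0.3 -0.32 0 -1.0 0;0.3 -0.39 0 -1.16 0;0.3 -0.47 0 -1.31 0;0.3 -0.47 0 -1.31 0'
python3 go.py
python3 - <<'E'
from h import *
a=save('side','s3.png')[110:260,200:400];t=cams.camera('top')[165:240,195:470]
a=cv2.resize(a,None,fx=2.6,fy=2.6);t=cv2.resize(t,None,fx=1.5,fy=1.5)
o=np.zeros((510,520,3),np.uint8);o[:390]=a;o[395:395+112,:412]=t[:112]
cv2.imwrite('pics/c3.png',o[:,:,::-1])
E
```

```text
time: 4.25
eef_pos: [515.9, -162.2, 235.3]
tool_rot: [0.696, 0.718, 0.0, 0.001]
ft_force: [0.5, 0.4, -3.9]
opening: 0.41
grasp_force: 60.1
t 4.25 lane xy -3.275921612389882 49.85225515760376 z 235.26021545707735 F [ 0.5  0.4 -3.9] op 0.409943475689188 gf 60.14902353286743
T vs lane [np.float64(0.0), np.float64(1.0)] [np.float64(1.0), np.float64(-0.0)] q [-0.3   0.33 -0.43  0.8  -0.    1.23]
```

View pics/c3.png

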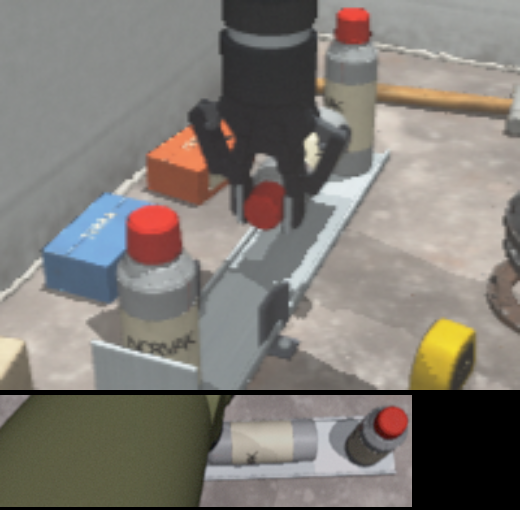

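The can is still horizontal and rigid in the grip, with the cap facing the side camera and the base shifted to about px 405 in the top view. I'll loosen slightly to see whether the grip force drops.

```bash
python3 -m pendant '0.39 0 0 0 0;0.39 0 0 0 0;0.39 0 0 0 0'; python3 -m pendant '0.405 0 0 0 0;0.405 0 0 0 0'; python3 -m pendant '0.41 0 0 0 0;0.41 0 0 0 0'
```

```text
time: 4.6
eef_pos: [515.0, -161.2, 233.3]
tool_rot: [0.695, 0.719, -0.0, -0.0]
ft_force: [0.1, -0.8, -4.0]
opening: 0.413
grasp_force: 60.1
time: 4.77
eef_pos: [515.2, -161.2, 233.5]
tool_rot: [0.695, 0.719, -0.0, -0.0]
ft_force: [0.1, 0.2, -3.8]
opening: 0.415
grasp_force: 60.1
time: 4.93
eef_pos: [515.3, -161.3, 233.7]
tool_rot: [0.695, 0.719, -0.0, -0.0]
ft_force: [-0.5, 0.3, -4.1]
opening: 0.412
grasp_force: 60.1
```

```bash
for k in 1; do python3 -m pendant '0.416 0 0 0 0;0.416 0 0 0 0' | grep -E 'opening|grasp|ft_force'; python3 -m pendant '0.42 0 0 0 0;0.42 0 0 0 0'| grep -E 'opening|grasp|ft_force'; python3 -m pendant '0.424 0 0 0 0;0.424 0 0 0 0'| grep -E 'opening|grasp|ft_force'; done; python3 - <<'E'
from h import *
t=save('top','t4.png');s=save('side','s4.png')
a=cv2.resize(s[110:260,200:400],None,fx=2.6,fy=2.6);t=cv2.resize(t[165:240,195:470],None,fx=1.5,fy=1.5)
o=np.zeros((510,520,3),np.uint8);o[:390]=a;o[395:395+112,:412]=t[:112]
cv2.imwrite('pics/c4.png',o[:,:,::-1])
E
```

```text
ft_force: [0.1, -0.4, -3.2]
opening: 0.422
grasp_force: 46.7
ft_force: [0.0, 0.4, -3.8]
opening: 0.421
grasp_force: 33.6
ft_force: [0.2, 0.2, -0.9]
opening: 0.424
grasp_force: 21.2
```

The grip force varies with the opening. At 0.424 it is 21 N and the floor now carries part of the weight, so the can has pivoted.

View pics/c4.png

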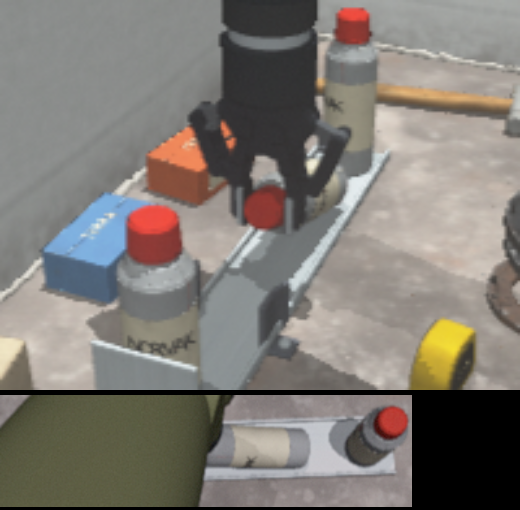

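```bash
python3 go.py; python3 - <<'E'
from h import *
from go import org,ex,ey
for n in('t4.png',):
    im=cv2.imread('pics/'+n);g=cv2.cvtColor(im,cv2.COLOR_BGR2GRAY);print(g[197,380:425]);
for u in(392,396,400,405): 
    q=onz('top',u,197,50)[:2]-org;print(u,q@ex,q@ey)
E
```

```text
t 5.5333 lane xy -3.7589642730594566 50.5086486727394 z 234.02303222974103 F [-0.4 -0.  -2.1] op 0.4276240648585818 gf 21.218804726320855
T vs lane [np.float64(-0.0), np.float64(1.0)] [np.float64(1.0), np.float64(0.0)] q [-0.3   0.33 -0.44  0.8  -0.    1.23]
t 5.5333 lane xy -3.7589642730594566 50.5086486727394 z 234.02303222974103 F [-0.4 -0.  -2.1] op 0.4276240648585818 gf 21.218804726320855
T vs lane [np.float64(-0.0), np.float64(1.0)] [np.float64(1.0), np.float64(0.0)] q [-0.3   0.33 -0.44  0.8  -0.    1.23]
[191 192 192 190 190 194 194 187 158 154 154 157 155 154 154 155 153 152
 154 151 150 156 191 199 199 199 198 199 198 199 198 198 200 200 190 150
 129 129 132 131 130 131 131 131 109]
392 -1.911948979901989 -85.86336306610524
396 -2.1844010194768333 -93.60458275603203
400 -2.456745626297999 -101.34274994339953
405 -2.7970254042962193 -111.0111690957511
```

The base has dropped to the floor, tilting the can about 19°, with the lower base edge near lane y=-89. I'll continue the arc with the light grip.

```bash
python3 -m pendant '0.424 -0.09 0 -0.18 0;0.424 -0.19 0 -0.36 0;0.424 -0.31 0 -0.54 0;0.424 -0.43 0 -0.71 0;0.424 -0.56 0 -0.87 0;0.424 -0.69 0 -1.02 0;0.424 -0.84 0 -1.16 0;0.424 -0.99 0 -1.29 0;0.424 -1.15 0 -1.41 0;0.424 -1.31 0 -1.53 0;0.424 -1.67 0 -1.72 0;0.424 -1.67 0 -1.72 0'; python3 go.py; python3 - <<'E'
from h import *
t=save('top','t5.png');s=save('side','s5.png')
a=cv2.resize(s[110:260,200:400],None,fx=2.6,fy=2.6);t=cv2.resize(t[165:240,195:470],None,fx=1.5,fy=1.5)
o=np.zeros((510,520,3),np.uint8);o[:390]=a;o[395:395+112,:412]=t[:112]
cv2.imwrite('pics/c5.png',o[:,:,::-1])
E
```

```text
time: 6.53
eef_pos: [518.2, -230.8, 304.3]
tool_rot: [0.696, 0.718, -0.0, 0.002]
ft_force: [0.6, -0.5, -3.7]
opening: 0.426
grasp_force: 24.5
t 6.5333 lane xy -3.2503645281356244 -18.791764419705373 z 304.3091723204743 F [ 0.6 -0.5 -3.7] op 0.42592945479256816 gf 24.543541967868805
T vs lane [np.float64(0.001), np.float64(1.0)] [np.float64(1.0), np.float64(-0.001)] q [-0.42  0.31 -0.29  0.97 -0.    1.12]
```

View pics/c5.png

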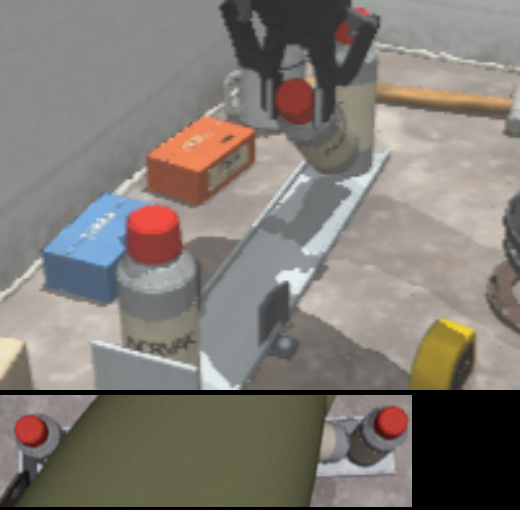

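The can trails at about 35–40° tilt and hangs clear of the floor, with its base near the open-end can (top-crop px 347 vs the can at 350). I'll move away toward the gate first, then loosen it a little more.

```bash
python3 -m pendant '0.42 0.25 0 0 0;0.42 0.6 0 0 0;0.42 1 0 0 0;0.42 1.3 0 0 0;0.42 1.5 0 0 0;0.42 1.5 0 0 0'|grep -E 'ft_f|grasp'; python3 -m pendant '0.426 0 0 0 0;0.426 0 0 0 0;0.426 0 0 0 0'|grep -E 'ft_f|grasp';python3 -m pendant '0.428 0 0 0 0;0.428 0 0 0 0'|grep -E 'ft_f|grasp'; python3 go.py; python3 - <<'E'
from h import *
t=save('top','t6.png');s=save('side','s6.png')
a=cv2.resize(s[110:260,200:400],None,fx=2.6,fy=2.6);t=cv2.resize(t[165:240,195:470],None,fx=1.5,fy=1.5)
o=np.zeros((510,520,3),np.uint8);o[:390]=a;o[395:395+112,:412]=t[:112]
cv2.imwrite('pics/c6.png',o[:,:,::-1])
E
```

```text
ft_force: [0.7, -0.1, -3.6]
grasp_force: 24.7
ft_force: [0.3, -0.5, -4.1]
grasp_force: 18.5
ft_force: [-1.0, 1.4, 1.7]
grasp_force: 12.3
t 7.55 lane xy -3.697739109976148 43.59947054764908 z 303.05441032596804 F [-1.   1.4  1.7] op 0.43045768794554495 gf 12.263316565513378
T vs lane [np.float64(0.001), np.float64(1.0)] [np.float64(1.0), np.float64(-0.001)] q [-0.32  0.27 -0.35  0.95  0.    1.22]
```

View pics/c6.png

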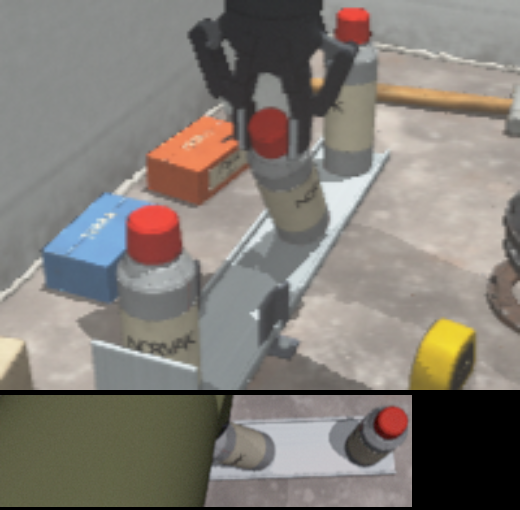

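The can has pivoted to about 58° with its base on the floor, well clear of the open-end can. I'll finish the arc to upright.

```bash
python3 -m pendant '0.428 -0.2 0 -0.1 0;0.428 -0.4 0 -0.17 0;0.428 -0.61 0 -0.24 0;0.428 -0.9 0 -0.3 0;0.428 -1.18 0 -0.33 0;0.428 -1.46 0 -0.35 0;0.428 -1.7 0 -0.34 0;0.428 -1.9 0 -0.33 0;0.428 -2.1 0 -0.31 0;0.428 -2.2 0 -0.3 0;0.428 -2.2 0 -0.3 0'; python3 go.py; python3 - <<'E'
from h import *
t=save('top','t7.png');s=save('side','s7.png')
a=cv2.resize(s[90:260,200:400],None,fx=2.6,fy=2.6);t=cv2.resize(t[165:240,195:470],None,fx=1.5,fy=1.5)
o=np.zeros((560,520,3),np.uint8);o[:442]=a;o[445:445+112,:412]=t[:112]
cv2.imwrite('pics/c7.png',o[:,:,::-1])
E
```

```text
time: 8.57
eef_pos: [518.8, -257.6, 315.8]
tool_rot: [0.696, 0.718, 0.0, 0.001]
ft_force: [-0.7, 0.2, 4.3]
opening: 0.427
grasp_force: 12.7
t 8.5667 lane xy -3.507637980074377 -45.59607718374685 z 315.77392790943946 F [-0.7  0.2  4.3] op 0.4268904713112169 gf 12.722278833389282
T vs lane [np.float64(0.001), np.float64(1.0)] [np.float64(1.0), np.float64(-0.001)] q [-0.46  0.32 -0.24  1.   -0.    1.08]
```

View pics/c7.png

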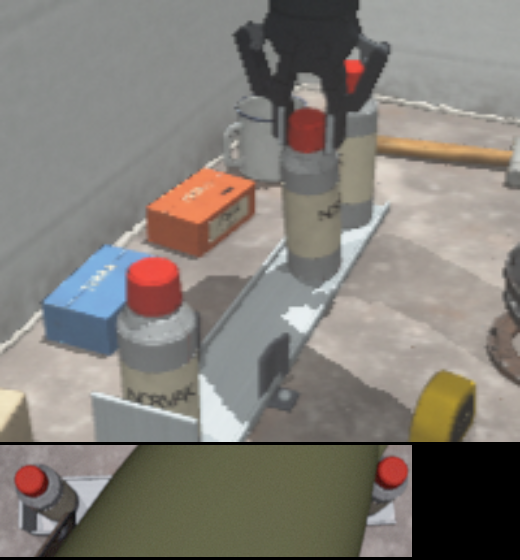

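The can looks upright at about lane y=-46. I'll open to let it settle, and use the earlier wrist picture to find the gate centre in the robot's frame.

```bash
python3 -m pendant '0.5 0 0 0 0;0.6 0 0 0 0;0.6 0 0 0 0;0.6 0 0 0 0;0.6 0 0 0 0;0.6 0 0 0 0;0.6 0 0 0 0;0.6 0 0 0 0'; python3 - <<'E'
from h import *
from scipy.spatial.transform import Rotation as Ro
from go import org,ex,ey
c=cams.get_calibration('wrist');K=np.array(c['K']);M=np.array(c['tool_from_camera'])
T=Ro.from_quat([.695,.719,.001,.001]).as_matrix();p=np.array([515.5,-142.7,182.9])
def f(u,v,z):
    a=np.array([(u-K[0,2])/K[0,0],(v-K[1,2])/K[1,1]]);t=np.hypot(*a)
    d=np.r_[np.sin(t)*a/t,np.cos(t)];d=T@M[:3,:3]@d;o=p+T@M[:3,3]
    w=o+d*(z-o[2])/d[2];q=w[:2]-org;return np.round([q@ex,q@ey],1)
im=cv2.imread('pics/w2.png');g=cv2.cvtColor(im,cv2.COLOR_BGR2GRAY)
for v in(130,140):print(v,g[v,225:268],g[v,385:435])
for v in(130,150): print(f(261,v,46),f(395,v,46))
for v in(60,100): print('kerb',f(247,v,12),f(408,v,12))
print(K[:2,2])
E
python3 go.py
```

```text
time: 9.33
eef_pos: [518.4, -256.0, 314.5]
tool_rot: [0.695, 0.719, -0.0, -0.0]
ft_force: [-0.2, -0.4, 0.2]
opening: 0.597
grasp_force: 0.0
t 9.3333 lane xy -3.8769811875683016 -44.035707977982085 z 314.51774453082675 F [-0.2 -0.4  0.2] op 0.5969023608068307 gf 0.0
T vs lane [np.float64(-0.0), np.float64(1.0)] [np.float64(1.0), np.float64(0.0)] q [-0.46  0.32 -0.24  1.    0.    1.08]
130 [ 77  75  74  77  76  75  77  74  73  74  73  66  62  61  51  50  49  48
  45  46  47  44  46  44  47  44  44  43  42  43  40  43  39  41  46  89
 138 146 146 147 145 146 145] [144 142 142 142 141 120 117 116 111  87  39  39  43  39  39  39  40  39
  42  39  40  40  45  42  42  44  43  47  46  49  43  48  53  62  68  73
  76  78  80  78  76  77  78  78  77  79  75  76  77  75]
140 [ 66  62  66  68  73  73  77  76  77  74  71  62  62  58  50  45  43  42
  42  40  42  43  43  41  37  41  40  37  39  41  40  40  40  38  39  73
 140 145 146 146 146 147 144] [118 115 115 113 112 113 116 117 112  41  36  38  38  38  38  39  41  37
  40  36  42  37  42  40  38  40  37  35  34  38  41  38  40  38  50  53
  60  63  66  71  72  74  72  72  69  68  68  68  81  89]
[-24.  142.2] [ 22.7 142.3]
[-24.3 135.1] [ 23.1 135.1]
kerb [-36.3 171. ] [ 36.3 171.5]
kerb [-36.7 152.5] [ 36.8 152.8]
[321.16279899 198.74165162]
t 9.3333 lane xy -3.8769811875683016 -44.035707977982085 z 314.51774453082675 F [-0.2 -0.4  0.2] op 0.5969023608068307 gf 0.0
T vs lane [np.float64(-0.0), np.float64(1.0)] [np.float64(1.0), np.float64(0.0)] q [-0.46  0.32 -0.24  1.    0.    1.08]
```

```bash
cat > chk.py <<'E'
from h import *
from go import org,ex,ey,T,p
c=cams.get_calibration('wrist');K=np.array(c['K']);M=np.array(c['tool_from_camera'])
def f(u,v,z):
    a=np.array([(u-K[0,2])/K[0,0],(v-K[1,2])/K[1,1]]);t=np.hypot(*a)
    d=np.r_[np.sin(t)*a/t,np.cos(t)];d=T@M[:3,:3]@d;o=p+T@M[:3,3]
    w=o+d*(z-o[2])/d[2];q=w[:2]-org;return np.round([q@ex,q@ey],1)
def reds(im):
    h=cv2.cvtColor(im,cv2.COLOR_RGB2HSV);m=((h[...,0]<8)|(h[...,0]>172))&(h[...,1]>150)&(h[...,2]>60)
    n,l,st,ce=cv2.connectedComponentsWithStats(m.astype(np.uint8));return [(st[i],ce[i].round(1)) for i in range(1,n) if st[i,4]>40]
for n in('wrist','side'):
    for st,ce in reds(cams.camera(n)):
        x,y,w,h=st[:4];print(n,st,ce, (f(x,y+h/2,176),f(x+w,y+h/2,176),f(x+w/2,y,176)) if n=='wrist' else '')
# expected cap (z 148..176) in side view if upright at tool xy
d=p[:2]-org
for z in(148,176): print('expect side',proj('side',np.r_[p[:2],z]).round(1))
E
python3 chk.py
```

```text
t 9.3333 lane xy -3.8769811875683016 -44.035707977982085 z 314.51774453082675 F [-0.2 -0.4  0.2] op 0.5969023608068307 gf 0.0
T vs lane [np.float64(-0.0), np.float64(1.0)] [np.float64(1.0), np.float64(0.0)] q [-0.46  0.32 -0.24  1.    0.    1.08]
wrist [ 285  291   67   63 3334] [317.8 323.8] (array([-21. , -57.4]), array([  9.9, -57.4]), array([ -5.5, -38.8]))
side [334 113   7  13  50] [337.1 117.4] 
side [318 127  11  15 133] [322.9 134.2] 
side [249 189  19  21 277] [258. 198.] 
expect side [318.9 144.7]
expect side [319.3 133.4]
```

```bash
cat > pr.py <<'E'
from chk import *
def wp(X):
    Xt=T.T@(X-p);Xc=M[:3,:3].T@(Xt-M[:3,3]);t=np.arctan2(np.hypot(Xc[0],Xc[1]),Xc[2]);a=Xc[:2]/np.hypot(Xc[0],Xc[1])*t
    return K[0,2]+K[0,0]*a[0],K[1,2]+K[1,1]*a[1]
print('cam at',p+T@M[:3,3])
A=np.linspace(0,2*np.pi,40)
for y in(-44,-50,-57,-65):
    P=[np.r_[org+ex*(-4+18.5*np.cos(a))+ey*(y+18.5*np.sin(a)),z] for a in A for z in(149,176)]
    for n,q in(('w',np.array([wp(X) for X in P])),('s',np.array([proj('side',X) for X in P]))): print(y,n,q.min(0).round(),q.max(0).round())
E
python3 pr.py|tail -9; python3 - <<'E'
from h import *
im=cams.camera('wrist')
for v in range(286,360,6):print(v,im[v,275:365:6].tolist())
E
```

```text
cam at [ 515.2042226  -171.45031004  284.14610184]
-44 w [280. 236.] [364. 331.]
-44 s [311. 130.] [327. 148.]
-50 w [281. 247.] [363. 339.]
-50 s [312. 129.] [328. 147.]
-57 w [282. 259.] [362. 349.]
-57 s [313. 128.] [329. 146.]
-65 w [283. 272.] [361. 359.]
-65 s [314. 127.] [330. 144.]
286 [[115, 117, 117], [139, 140, 140], [74, 29, 26], [81, 37, 33], [80, 32, 29], [79, 34, 28], [81, 35, 33], [79, 32, 32], [82, 34, 29], [81, 31, 31], [79, 31, 27], [80, 35, 32], [87, 88, 87], [89, 90, 90], [103, 103, 104]]
292 [[113, 115, 114], [121, 115, 115], [75, 31, 27], [80, 38, 36], [79, 31, 26], [79, 30, 29], [79, 33, 31], [79, 37, 34], [80, 35, 34], [77, 30, 26], [78, 33, 27], [79, 30, 30], [86, 86, 87], [106, 105, 106], [106, 108, 110]]
298 [[143, 139, 134], [78, 34, 31], [77, 29, 28], [78, 31, 26], [81, 34, 30], [79, 32, 33], [80, 34, 31], [78, 32, 30], [78, 32, 30], [80, 33, 32], [78, 33, 29], [76, 36, 33], [87, 63, 61], [104, 107, 107], [166, 170, 171]]
304 [[163, 154, 150], [78, 31, 26], [77, 26, 24], [95, 33, 32], [104, 40, 38], [106, 42, 39], [97, 40, 35], [95, 38, 35], [98, 38, 33]
[... 1466 characters left out ...]
59, 150, 144], [156, 147, 141]]
346 [[171, 163, 156], [169, 160, 154], [171, 161, 155], [167, 66, 60], [182, 68, 60], [182, 66, 60], [184, 69, 63], [180, 64, 59], [181, 67, 61], [178, 65, 60], [116, 67, 58], [89, 87, 79], [81, 78, 71], [137, 131, 125], [156, 147, 143]]
352 [[28, 30, 30], [29, 29, 30], [25, 23, 26], [19, 21, 26], [25, 25, 26], [30, 31, 33], [54, 34, 35], [125, 63, 57], [90, 87, 78], [68, 66, 61], [25, 26, 25], [32, 32, 32], [25, 25, 27], [24, 24, 27], [26, 30, 30]]
358 [[24, 26, 23], [28, 28, 31], [24, 26, 30], [21, 23, 25], [22, 24, 25], [25, 24, 24], [24, 24, 27], [17, 20, 23], [26, 26, 31], [26, 27, 28], [24, 23, 21], [18, 19, 16], [22, 23, 26], [25, 26, 27], [20, 21, 24]]
```

```bash
sed -i 's/>150)&(h\[...,2\]>60)/>120)\&(h[...,2]>45)/' chk.py; sed -i 's/(-44,-50,-57,-65)/(-52,-56,-60,-64)/; s/-4+18/-6+18/' pr.py; python3 pr.py | grep -v T
```

```text
t 9.5833 lane xy -3.8773575542619563 -44.08906047001394 z 314.5523386541147 F [-0.3 -0.1  0.8] op 0.5998794865105873 gf 0.0
wrist [442 193  21  15  94] [451.2 199.9] (array([42.9,  2.1]), array([52.3,  2. ]), array([47.1,  5.2]))
wrist [468 209  13  14  48] [474.3 215.1] (array([55.9, -4.7]), array([62.2, -4.8]), array([58.4, -1.7]))
wrist [ 419  209   86   91 1899] [461.5 259.4] (array([ 36.2, -21.7]), array([ 80.1, -24.4]), array([52.5, -1.6]))
wrist [ 280  283   68   71 4119] [314.2 319.1] (array([-23.1, -55.1]), array([  7.9, -54.9]), array([ -7.3, -34.6]))
side [333 113   9  13  63] [337.  117.6] 
side [317 127  13  16 159] [322.7 134.4] 
side [249 189  21  22 388] [258.9 199.7] 
expect side [319.  144.7]
expect side [319.3 133.4]
cam at [ 515.21485288 -171.48855191  284.13049724]
-52 w [276. 250.] [358. 342.]
-52 s [313. 129.] [329. 147.]
-56 w [277. 257.] [358. 348.]
-56 s [314. 129.] [330. 146.]
-60 w [278. 264.] [357. 353.]
-60 s [314. 128.] [331. 145.]
-64 w [278. 270.] [357. 358.]
-64 s [315. 127.] [331. 145.]
```

```bash
python3 -m pendant '0.8 0 0 -0.5 0;0.9 0 0 -1.3 0;1 0 0 -1.6 0;1 1 0 -1.6 0;1 2 0 -1.6 0;1 2.5 0 -1.6 0;1 2.5 0 -1.6 0;1 2.5 0 -1.6 0'>/dev/null; sed -i 's/(-52,-56,-60,-64)/(-60,-68,-76)/' pr.py; python3 pr.py | grep -v T
```

```text
t 10.35 lane xy -3.8539804048644584 56.83533999947449 z 378.8324627294348 F [-0.7 -0.8 -0.9] op 0.9996487114661955 gf 0.0
wrist [408 250  23   8  70] [419.1 253.3] (array([52.7, 43. ]), array([69.1, 42.3]), array([60.3, 45.7]))
wrist [436 263  25  30 208] [449.7 275.3] (array([76.3, 22.5]), array([96.6, 20.9]), array([83.6, 34.4]))
wrist [  9 288   7  11  55] [ 11.9 293.1] (array([-376.7,  -38.8]), array([-355.9,  -34.7]), array([-358.8,  -27.6]))
wrist [398 297  12  16  67] [404.2 305.3] (array([51.2,  0.3]), array([60.4, -0.4]), array([54.7,  7.5]))
wrist [391 314  26  17 179] [404.5 321.8] (array([ 48.1, -16.6]), array([ 69. , -18.6]), array([57. , -8.8]))
wrist [297 335  40  19 580] [317.1 344. ] (array([-22.8, -38.7]), array([  8.2, -38.5]), array([ -7.2, -27.7]))
side [331 113  11  14 122] [336.3 120.5] 
side [317 129  15  15 138] [323.8 137.3] 
side [262 176  18  11  46] [270.6 181.5] 
side [249 189  21  22 387] [258.8 199.7] 
expect side [302.5 163.3]
expect side [302.5 151.2]
cam at [511.74731556 -70.63727491 348.37342369]
-60 w [296. 325.] [341. 375.]
-60 s [314. 128.] [331. 145.]
-68 w [297. 331.] [341. 381.]
-68 s [315. 127.] [332. 144.]
-76 w [297. 338.] [341. 386.]
-76 s [317. 126.] [333. 143.]
```

```bash
python3 - <<'E'
from chk import *
im=cams.camera('top')
for st,ce in reds(im):
    w=onz('top',*ce,174)[:2]-org;print('top',st,ce,'lane',w@ex,w@ey)
g=cv2.cvtColor(im,cv2.COLOR_RGB2GRAY)
s=cv2.cvtColor(cams.camera('side'),cv2.COLOR_RGB2GRAY)
for v in range(146,206,5): print(v,s[v,300:350:2])
for y in(-70,):
  P=[np.r_[org+ex*(-6+27*np.cos(a))+ey*(y+27*np.sin(a)),z] for a in np.linspace(0,6.28,40) for z in(4,125)]
  for z0 in(0,1):
    q=np.array([proj('side',X) for X in P[z0::2]]);print(q.min(0),q.max(0))
E
```

```text
t 10.45 lane xy -3.7793147384683574 55.480471855112725 z 378.66252465955165 F [ 0.3 -0.9 -0.1] op 1.0013350628156232 gf 0.0
T vs lane [np.float64(-0.0), np.float64(1.0)] [np.float64(1.0), np.float64(0.0)] q [-0.29  0.21 -0.24  1.12 -0.    1.24]
wrist [428 264  32  28 237] [447.6 274.4] (array([70.1, 21.5]), array([95.6, 19.5]), array([80.2, 32.4]))
wrist [  9 288   7  12  57] [ 12.  293.2] (array([-377.3,  -40. ]), array([-356.4,  -35.9]), array([-358.6,  -28. ]))
wrist [400 298  10  12  46] [404.4 304.6] (array([52.4, -0.2]), array([60.1, -0.8]), array([55.4,  5.1]))
wrist [393 314  25  16 157] [404.6 321.8] (array([ 49.4, -17.6]), array([ 69.5, -19.5]), array([ 58.1, -10.3]))
wrist [297 334  40  20 602] [316.8 343.7] (array([-23. , -39.3]), array([  8. , -39.2]), array([ -7.3, -27.8]))
side [331 113  11  14 120] [336.4 120.6] 
side [317 129  14  15 140] [323.3 137.3] 
side [249 189  21  22 385] [258.8 199.6] 
expect side [302.7 163. ]
expect side [302.8 150.9]
top [444 173  23  21 367] [455.2 183. ] lane -3.916576658661215 -178.20699158438597
top [382 179  20  21 339] [391.5 189. ]
[... 740 characters left out ...]
142 140 136 125 120 114
 110 114 125 201 173 136 170]
181 [189 185 177 174 182 172 118 129 132 137 140 143 142 138 135 130 162 230
 230 232 229 105 167 175 176]
186 [158 157 158 181 175 229  97 102 134 142 143 140 140 138 133 109 205 229
 213 162 146 163 163 164 167]
191 [167 184 158 181 152 130  99 108 111 113 113 112 112 110 107 104 185 181
 105 155 159 166 180 186 183]
196 [153 227 173 144 144 143 141 126 119 114 116 115 109 110 113 195 127 128
 141 165 169 171 171 171 173]
201 [227 229 229 230 229 225 227 229 226 226 230 232 207 199 165 131 143 150
 153 150 153 154 155 155 158]
[311.15249957 187.2016568 ] [332.16340849 198.26660622]
[311.94661039 144.82075933] [334.48779482 154.52588145]
```

The can is confirmed upright: vertical body edges at columns 312–332 in the side view, with the cap at lane (≈-8,-70) from the top and wrist views. Regripping by the cap.

```bash
python3 -m pendant '1 -1 -0.1 0 0;1 -2 -0.1 0 0;1 -2.8 -0.1 0 0;1 -3.15 -0.1 0 0;1 -3.15 -0.1 0 0;1 -3.15 -0.1 0.6 0;1 -3.15 -0.1 1.2 0;1 -3.15 -0.1 1.6 0;1 -3.15 -0.1 1.6 0;1 -3.15 -0.1 1.6 0'; python3 go.py -7.5 -70.5 314;python3 -m pendant '0.6 0 0 0 0;0.6 0 0 0 0;0.48 0 0 0 0;0.44 0 0 0 0;0.42 0 0 0 0;0.38 0 0 0 0;0.38 0 0 0 0;0.38 0 0 0 0'; python3 go.py -0.5 -70 314; python3 pr.py|grep -E 'side'
```

```text
time: 11.48
eef_pos: [514.8, -281.3, 313.9]
tool_rot: [0.695, 0.719, -0.0, -0.001]
ft_force: [0.3, -0.9, 0.1]
opening: 1.003
grasp_force: 0.0
t 11.4833 lane xy -8.324977120692663 -69.17659079017618 z 313.93545004467273 F [ 0.3 -0.9  0.1] op 1.0030523397186157 gf 0.0
T vs lane [np.float64(-0.001), np.float64(1.0)] [np.float64(1.0), np.float64(0.001)] q [-0.5   0.34 -0.22  1.01  0.    1.04]
shift [-0.033  0.021 -0.002] spin 0.001
time: 12.15
eef_pos: [515.8, -282.5, 315.9]
tool_rot: [0.695, 0.719, 0.0, 0.001]
ft_force: [-0.4, 0.3, 5.9]
opening: 0.416
grasp_force: 59.4
t 12.15 lane xy -7.379402371409259 -70.36495889149954 z 315.8604025978465 F [-0.4  0.3  5.9] op 0.41625609212502357 gf 59.35136675834656
T vs lane [np.float64(-0.0), np.float64(1.0)] [np.float64(1.0), np.float64(0.0)] q [-0.5   0.34 -0.22  1.01  0.    1.04]
shift [0.009 0.172 0.047] spin 0.0
side [316 129  14  15 182] [322.9 135.8] 
side [249 189  21  22 389] [258.9 199.7] 
expect side [324.2 140.7]
expect side [324.6 129.5]
```

```bash
python3 -m pendant '0.38 0 0 -0.04 0;0.38 0.1 0.05 -0.04 0;0.38 0.3 0.1 -0.04 0;0.38 0.6 0.17 -0.04 0;0.38 0.9 0.17 -0.04 0;0.38 1.2 0.17 -0.04 0;0.38 1.5 0.17 -0.04 0;0.38 1.8 0.17 -0.04 0;0.38 2.1 0.17 -0.04 0;0.38 2.4 0.17 -0.04 0;0.38 2.6 0.17 -0.04 0;0.38 2.6 0.17 -0.04 0'; python3 pr.py | grep -vE 'T'
python3 - <<'E'
from h import *
from go import org,ex,ey,p
s=cv2.cvtColor(cams.camera('side'),cv2.COLOR_RGB2GRAY)
P=lambda r,z:np.array([proj('side',np.r_[p[:2]+r*np.array([np.cos(a),np.sin(a)]),z]) for a in np.linspace(0,6.28,40)])
for z in(4,125):q=P(27,z);print('expect',z,q.min(0).round(1),q.max(0).round(1))
for v in range(165,225,6): print(v,s[v,285:330:2])
E
```

```text
time: 13.25
eef_pos: [518.5, -176.2, 316.1]
tool_rot: [0.695, 0.719, 0.0, -0.0]
ft_force: [0.5, -1.7, -2.1]
opening: 0.42
grasp_force: 60.8
t 13.25 lane xy -1.2249297709145224 35.78030172158663 z 316.10772626751844 F [ 0.5 -1.7 -2.1] op 0.4198003849019989 gf 60.78397035598755
wrist [ 284  238   76   85 5173] [321.2 280.3] (array([-17.6,  45.4]), array([14.9, 45.4]), array([-1.4, 65.9]))
wrist [422 261  32  13 113] [439.7 265.2] (array([41.8, 51. ]), array([57.4, 50. ]), array([48.8, 53.9]))
wrist [455 264  19  13  77] [463.  268.8] (array([58.2, 48.3]), array([68.4, 47.5]), array([62.4, 51.4]))
wrist [425 267   8  24  64] [428.3 279.1] (array([44.2, 44.8]), array([48.1, 44.5]), array([45., 51.]))
wrist [453 276  32  33 290] [470.7 289.7] (array([60. , 35.9]), array([78.4, 33.8]), array([66.4, 44.7]))
side [330 113  12  14  90] [337.  117.9] 
side [297 145  15  18 221] [303.8 153.3] 
side [249 189  21  23 390] [258.8 199.7] 
expect side [305.1 158.9]
expect side [305.1 146.9]
cam at [515.06601963 -91.55023484 285.77123818]
-60 w [285. 364.] [344. 425.]
-60 s [314. 128.] [331. 145.]
-6
[... 746 characters left out ...]
42 131]
183 [132 154 163 175 126 125 134 138 142 140 139 137 137 132 124 122 172 229
 228 229 231 231 231]
189 [154 152 153 158 120 126 132 137 140 141 141  89 104  73 116  92 211 228
 230 230 230 232 229]
195 [158 157 154 156 129 129 137 139 139 138 138 140 138 136 128 124 215 230
 231 230 230 230 217]
201 [183 176 176 172 132 126 127 136 138 142 144 140 139 135 131 126 195 208
 208 208 207 207 122]
207 [177 181 225 116 148 102 130 139 142 142 140 140 138 134 120 100 204 213
 211 205 130 146 152]
213 [125 114 142 143 121 102 109 111 110 113 112 110 108 105 106  98 215 215
 131 138 149 147 148]
219 [144 144 143 143 143 143 142 142 113 106 112 104 119 111 233 194 125 132
 161 159 157 152 152]
```

Still upright and on the floor. Next, through the gate.

```bash
python3 -m pendant '0.38 0.25 0.01 0 0;0.38 0.5 0.01 0 0;0.38 0.75 0.01 0 0;0.38 1 0.01 0 0;0.38 1.25 0.01 0 0;0.38 1.5 0.01 0 0;0.38 1.75 0.01 0 0;0.38 2 0.01 0 0;0.38 2.25 0.01 0 0;0.38 2.5 0.01 0 0;0.38 2.7 0.01 0 0;0.38 2.85 0.01 0 0'; python3 -m pendant '0.38 0 0 0 0;0.38 0 0 0 0'; python3 pr.py | grep -E '^t|^wrist|^side|expect'; python3 - <<'E'
from chk import *
for st,ce in reds(cams.camera('top')):
    w=onz('top',*ce,174)[:2]-org;print('top',st,ce,'lane',w@ex,w@ey)
E
```

```text
time: 14.4
eef_pos: [515.2, -63.1, 316.2]
tool_rot: [0.695, 0.719, -0.0, 0.0]
ft_force: [-0.2, -1.4, -3.5]
opening: 0.414
grasp_force: 60.7
time: 14.57
eef_pos: [515.2, -63.4, 315.9]
tool_rot: [0.695, 0.719, 0.0, -0.001]
ft_force: [-0.6, 1.0, -2.1]
opening: 0.413
grasp_force: 60.6
t 14.5667 lane xy -0.8080620752328854 148.61255795290992 z 315.91111192856914 F [-0.6  1.  -2.1] op 0.41303128711778175 gf 60.58319091796875
wrist [ 289   50   93   91 6594] [334.9  94.7] (array([-12.5, 233.4]), array([ 20.1, 233.7]), array([  3.6, 249.5]))
wrist [ 284  238   76   84 5185] [321.2 280.2] (array([-17.1, 158.7]), array([ 15.2, 158.7]), array([ -1. , 178.9]))
wrist [  9 335   7  10  45] [ 12.6 340. ] (array([-296.4,   54. ]), array([-277.3,   60.1]), array([-278.8,   65.7]))
wrist [411 369  19  14  91] [421.1 375. ] (array([49.7, 88.8]), array([61.8, 86.5]), array([54.2, 94.5]))
wrist [428 376  15  18  99] [435.7 384.8] (array([62.7, 77.2]), array([73.2, 74.7]), array([65.5, 85.7]))
side [329 113  13  14 160] [335.3 119.5] 
side [273 167  16  21 289] [280.9 177.2] 
side [249 189  21  23 385] [2
[... 530 characters left out ...]
 ]), array([ -0.9, 178.2]))
wrist [  9 335   7  10  45] [ 12.7 339.9] (array([-296.7,   53.5]), array([-277.6,   59.6]), array([-279.1,   65.1]))
wrist [415 369  15  15  85] [421.6 375.7] (array([52.3, 87. ]), array([61.9, 85.1]), array([55.5, 93.5]))
wrist [430 376  13  18  90] [436.1 384.4] (array([64., 76.]), array([73.2, 73.8]), array([66.1, 84.7]))
side [329 113  13  14 160] [335.3 119.5] 
side [273 167  16  21 290] [281.1 177.1] 
side [249 189  21  22 385] [258.7 200. ] 
expect side [283.  183.4]
expect side [282.7 170.4]
top [444 173  23  21 368] [455.2 183. ] lane -3.916576658661215 -178.20699158438597
top [220 189   7  11  48] [222.5 193.3] lane -7.680049907422854 216.98721868656568
```

The can is through the gate (tool at y≈148). The end can is at lane y≈231 by both views, so I'll advance 24 mm to leave a gap of about 5 mm.

```bash
python3 -m pendant '0.38 0.1 0.02 0 0;0.38 0.2 0.02 0 0;0.38 0.3 0.02 0 0;0.38 0.4 0.02 0 0;0.38 0.5 0.02 0 0;0.38 0.6 0.02 0 0;0.38 0.6 0.02 0 0;0.38 0.6 0.02 0 0'; python3 -m pendant '0.5 0 0 0 0;0.6 0 0 0 0;0.6 0 0 0 0;0.6 0 0 0 0;0.6 0 0 0 0;1 0 0 0 0;1 0 0 0 0;1 0 0 0 0;1 0 0 0 0'; python3 pr.py | grep -E '^t|^wrist|^side|expect'; python3 -m pendant '1 0 0 -0.5 0;1 0 0 -1 0;1 0 0 -1.6 0;1 0 0 -2.2 0;1 -1 0 -2.2 0;1 -2 0 -2.2 0;1 -3 0 -2.2 0;1 -4 0 -2.2 0;1 -5 0 -2.2 0;1 -6 0 -2.2 0;1 -6 0 -2.2 0'; python3 - <<'E'
from chk import *
for st,ce in reds(cams.camera('top')):
    w=onz('top',*ce,174)[:2]-org;print('top',st,ce,'lane',w@ex,w@ey)
E
```

```text
time: 15.48
eef_pos: [515.2, -39.5, 316.1]
tool_rot: [0.695, 0.719, 0.0, -0.0]
ft_force: [-0.4, 0.9, -2.5]
opening: 0.416
grasp_force: 60.5
time: 16.23
eef_pos: [515.3, -40.1, 316.2]
tool_rot: [0.695, 0.719, 0.0, 0.0]
ft_force: [-0.6, -0.3, 0.3]
opening: 0.999
grasp_force: 0.0
t 16.2333 lane xy 0.07093846913985055 171.89223501150698 z 316.1811314560129 F [-0.6 -0.3  0.3] op 0.9994223433962754 gf 0.0
wrist [ 288  107   89   92 6449] [331.4 153.1] (array([-12.3, 235.8]), array([ 20. , 235.9]), array([  3.7, 252.2]))
wrist [ 280  241   73   84 5029] [316.7 282.8] (array([-18., 180.]), array([ 13.3, 180.1]), array([ -2.2, 200.5]))
wrist [ 13 342   8  10  43] [ 16.9 346.8] (array([-297. ,   67.6]), array([-275.1,   75. ]), array([-277.6,   80.4]))
wrist [435 366  20  28 100] [444.4 378.6] (array([ 67.3, 104. ]), array([ 81.6, 100.5]), array([ 70.4, 116.8]))
side [329 113  13  14 159] [335.4 119.5] 
side [267 172  21  22 356] [277.5 182.8] 
side [249 189  21  22 384] [258.7 199.9] 
expect side [277.3 189.3]
expect side [276.7 176.1]
time: 17.25
eef_pos: [522.9, -285.9, 403.7]
tool_rot: [0.
[... 774 characters left out ...]
73. , -69.5]))
wrist [432 216  12  16  69] [437.3 224.1] (array([ 80., -79.]), array([ 89.8, -79.3]), array([ 84. , -72.8]))
wrist [421 226  16  14  58] [428.8 234.2] (array([ 72.3, -86. ]), array([ 85.1, -86.5]), array([ 77.9, -80.6]))
wrist [ 302  299   39   44 1465] [321.5 320.7] (array([ -17.4, -167.1]), array([  15.2, -167.4]), array([  -0.9, -143.2]))
side [329 113  13  14 160] [335.3 119.5] 
side [257 172  31  22 407] [276.  182.3] 
side [249 189  21  22 391] [258.8 199.7] 
expect side [321.9 139.6]
expect side [322.2 128.5]
top [205 179  22  21 351] [215.4 188.6] lane 0.9300020349548946 229.227486317952
top [242 181  22  21 346] [252.4 190.9] lane -5.324773603730894 165.8650649978959
```

```bash
python3 -c "
from bench import ticket;print(ticket.sign_off())"
```

```text
the job is handed in; nothing more can be done
None
```

I stood the fallen can up, slid it upright through the gate and let go of it about 64 mm centre to centre from the end can (limit 69 mm). The other two cans are still standing within measurement error of where they started. I handed the job in at about 17 s; no verdict was returned.

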